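# Fit the tube block on the shaker's hidden dowel

## Robot

A 7-joint arm with a two-finger parallel gripper is mounted at the origin on a cart in front of the work surface, level with it; the furniture and walls round the work are solid. World frame = base frame: x ahead of the robot, y to its left, z up, the work surface at z = 0. Lengths are in m, angles in rad, forces in N, time in s.
With the tool pointing down it reaches from about 0.4 to 0.875 m from the base axis. Payload 4.4 kg.
Tool frame: the origin (TCP) lies midway between the tips of the shut fingers; the grasp point (between the pads) lies 19 mm behind it; z points along the fingers, y is the line along which they close (so a half turn about z gives the same grasp; the last joint's range is limited). The gripper opens to 85 mm and grips with 20 to 120 N. Pads are 22 mm wide; open, the fingers measure 114 mm over their backs; the gripper's body (76 mm by 85 mm) begins 54 mm behind the grasp point. The pads swing forward as they close: fully open they stand 13 mm farther back than shut.
Start: joints at [1.255, 0.628, 0.038, 1.517, -0.027, 0.996, -0.02], TCP at [0.161, -0.63, 0.231] pointing down, gripper open.
Joint ranges: [-3.06, 3.06], [-0.37, 2.12], [-1.25, 1.32], [0.18, 2.47], [-1.1, 4.24], [0.23, 1.98], [-2.94, 2.94]. Speed limits (rad/s): [2.57, 2.57, 3.14, 3.14, 3.14, 3.14, 3.14].

## Interface

Orientations are given as [roll, pitch, yaw] about the fixed x, y, z axes, in that order (R = Rz(yaw) Ry(pitch) Rx(roll)).
In Python, from cell import arm, cams, hand_in gives the robot as it stands.
- The arm moves only by the tool arm_command, never from a script. Its argument "series" is text: rows parted by semicolons, each of 5 numbers parted by spaces: the finger opening in m, from 0 to 0.0854, then the shift along the world's x, y, z in m, then the turn about the world's z in degrees. In form: claw tx ty tz spin; .... A call has 1 to 8 rows; each row shifts and turns the commanded pose from where the row before left it; what a row does not reach is not made up. A row lasts 1/10 s, in which the tool goes at most 50 mm and 8.59 degrees, less where a joint would pass 70% of its speed; a pose out of reach is approached as far as the arm can. A call with a gripper value outside its range is refused whole. The fingers move at their own pace and stop on an object; "newtons" is the grip in N (left out, the last holds). Time passes only in rows, so rows that do not move let the fingers close. It gives the time, the measured TCP pose, the force, the opening and the grip force at its end, in the units of the state.
- arm.sense(): the state, without advancing time (a new reading comes with each control period).
- cams.grab_frame(name): name is "scene" or "top"; returns a dict with "pixels" (384x512x3 uint8, red, green, blue), "fovy" (degrees; the focal length in pixels is half the picture's height over the tangent of half this angle, whatever the lens; pixels are square), "cx", "cy" (the principal point, pixels), "extrinsics" (4x4, takes a point from camera to world coordinates). Camera axes: x right, y up, looking along -z (the intrinsics and any distortion apply to the point x, -y, -z); pixel columns grow to the right and rows downward; lengths in m; the calibration is good to about 2 mm. A picture is of the moment at which its call begins. There is no depth.
- hand_in(): hands the job in; it is judged then, once.
The state is a dict: "time_s": time; "joint_positions": joint angles; "joint_velocities": joint speeds; "tau": joint torques, N m; "eef_pos": TCP position; "ee_rot": TCP orientation; "wrist_force": force on the tool from outside, world axes, zero at the start; "ft_torque": the same for the moment, N m; "opening": opening from 0.0 (shut) to 1.0 (fully open); "gripper_force": force on a finger pad.
Only numpy, scipy, OpenCV 4.12 (cv2) and the standard library are available. Lean on these libraries where they do the work, as an engineer would, in place of code of your own. Each camera call takes 0.05 s, during which the arm holds its last target. There are 200 camera calls.

## Task

The block shaker still has its transit pin in the platform: draw the pin up out of its bore and hang it by its collar in the notched bracket on the left side of the shaker. Then set the aluminium tube block between the two platform rails, slide it along over the hidden locating dowel until it drops on, and press it down against the sprung strips until it is flush on the platform; finish still holding it pressed down, so that the clamp screw can be done up. Leave the dropper bottle, the dish and the timer where they stand.

Things in the scene. Friction and masses are not known exactly. Their poses are not given: they have to be found in the camera images.
- shaker: small white bench shaker, fixed, its place and yaw vary; origin under its centre at table height, +x to its back, +y to its left, z up. Housing 170 x 104 mm (x, y), top 43 mm above the table; over it floats a flat aluminium platform 156 x 80 mm, top 57 mm above the table
- deck (a point): middle of the platform's top, axes as the shaker. Two rails run along x from -65 to +65 mm, inner faces at y = +-27.5 mm, upright for 13 mm, then flared outwards, top 18 mm above the platform. A clamp thumbscrew on the outside of the right rail at x = +10 mm reaches to y = -46 mm, its top 13 mm above the platform. Bore of the transit pin: 10 mm wide, at x = -22, y = 0 mm
- dowel_zone (a point): point on the platform's top, deck x = +10, y = 0 mm. The fixed steel locating dowel stands on the middle line (y = 0) within 8 mm of this point along x (where exactly is not measured: look for it, or slide the block until it drops). Dowel 10 mm thick with a tapered tip, top 11 mm above the platform; hidden once the block is over it
- contact_strips (a joint): the two sprung strips (y = +-13 to 23 mm, either side of the dowel, x = -42 to +58 mm of the deck), moving together: 0 = up, 4 mm above the platform; 0.004 = pressed level with it. The spring pushes up with about 6 N at 0 and 13 N at 0.004, so the block's own weight does not press them down
- transit_pin: loose steel pin, 94 mm long, 60 g, at the start upright in the bore with its collar on the platform; origin at the middle of the collar's underside, z up along the pin. Below it a shank 8 mm thick and 44 mm long with tapered foot; collar 20 mm wide, 4 mm thick; thin neck up to 18 mm; round black grip 16 mm thick from 18 to 50 mm above the origin
- park_notch (a point): where the parked pin's origin sits: top of the steel bracket on the shaker's left, deck x = +10, y = +66 mm, 60 mm above the table, axes as the shaker. The notch is 11 mm wide along x, cut through the 4 mm sheet, its inner end 5.5 mm inwards of here, open to +y. The bracket's arms end 17 mm outwards in edges turned up 2.5 mm: the collar passes above them, then is lowered
- tube_block: loose aluminium block, 90 x 52 x 55 mm (x, y, z), two rows of four open bores on top; about 0.4 kg; origin at the middle of its underside, z up; the same after a half turn. In the middle of the underside a blind bore for the dowel, 13 mm wide, chamfered 1.5 mm, 18 mm deep. Grip it across the 52 mm, fingertips at least 22 mm above its underside to clear the rails
- dropper_bottle: bystander: amber dropper bottle, 36 mm wide, 104 mm tall, origin at the middle of its underside
- dish: bystander: round petri dish, 63 mm wide, 15 mm tall, origin at the middle of its underside
- timer: bystander: round bench timer, 64 mm wide, 31 mm tall, origin at the middle of its underside
There are look-alikes about, which are no part of the job. Several things have the shape of the transit_pin; the one meant has the colours described above.

How it is judged:
On the way, in this order (a step that is already met when the one before it is completed fails the run):
1. the transit pin is drawn clear of the platform (z of transit_pin in the frame of deck above 0.046 m), for 0.1 s.
2. the transit pin hangs upright in the bracket's notch, let go (horizontal distance between transit_pin and park_notch below 0.006 m and z of transit_pin in the frame of park_notch between -0.004 and 0.004 m and angle between transit_pin's own z axis and vertical below 0.15 rad and contact force between the fingers and transit_pin below 0.1 N), for 0.2 s.
3. the tube block, between the rails, has dropped over the dowel (x of tube_block in the frame of deck between -0.004 and 0.026 m and y of tube_block in the frame of deck between -0.004 and 0.004 m and angle between the x axis of tube_block and the x axis of deck, either way round below 0.08 rad and angle between tube_block's own z axis and vertical below 0.06 rad and z of tube_block in the frame of deck below 0.0065 m), for 0.1 s.
At the end, for the whole second after the job is handed in: The pin hangs upright and let go in the notch (within 6 mm, 4 mm in height); the block is level and square between the rails over the dowel, its underside under 1.6 mm above the platform, the strips pressed over 2.6 mm, and fingers still on it with over 5 N through the last second (all of step 2 and x of tube_block in the frame of deck between -0.004 and 0.026 m and y of tube_block in the frame of deck between -0.004 and 0.004 m and angle between the x axis of tube_block and the x axis of deck, either way round below 0.08 rad and angle between tube_block's own z axis and vertical below 0.06 rad and z of tube_block in the frame of deck below 0.0016 m and value of joint contact_strips above 0.0026 m and contact force between the fingers and tube_block above 5 N); the arm keeps its last pose, push and grip.
It fails at once if the dropper bottle is pushed more than 30 mm (distance of dropper_bottle from where it was at the start of the episode above 0.03 m).
It fails at once if the dish is pushed more than 30 mm (distance of dish from where it was at the start of the episode above 0.03 m).
It fails at once if the timer is pushed more than 30 mm (distance of timer from where it was at the start of the episode above 0.03 m).
It also fails if it takes over 72 s, if anything falls off the work surface, if the arm or the gripper's body presses on something with over 40 N, if the wrist force passes 120 N, or if a joint passes its speed limit or range.

## Working session

There is one attempt and no reset: what is moved stays moved. The work goes in short steps, Python scripts to look and compute and a tool call to move; the robot and the scene stay as the last step left them, time stands still between calls to the robot, and variables do not carry over. Pictures are saved under pics/ and viewed, at most 10 in all, crops included, and the job is handed in when it is done.

Besides the shell and the picture viewer there is one more tool, called after ">>>" as name(argument=value, ...) on one line, values as JSON. arm_command: Moves the arm, as the interface text tells. Its arguments: {"type":"object","properties":{"series":{"type":"string"},"newtons":{"type":"number"}},"required":["series"]}

```bash
mkdir -p pics; ls; python3 - <<'E'
from cell import arm,cams
import cv2,numpy as np
print(arm.sense())
for n in("scene","top"):
    f=cams.grab_frame(n); print(n,{k:(np.round(v,4).tolist() if k!="pixels" else 0) for k,v in f.items()})
    cv2.imwrite(f"pics/{n}0.png",cv2.resize(f["pixels"][:,:,::-1],(800,600),interpolation=cv2.INTER_CUBIC)); np.save(f"{n}0.npy",f["pixels"])
E
```

```text
pics
{'time_s': 0.0, 'joint_positions': array([ 1.25518029,  0.62937331,  0.03846096,  1.5183872 , -0.02696967,
        0.9963259 , -0.01998976]), 'joint_velocities': array([ 4.46653160e-04, -9.29582938e-04, -4.30851792e-04,  8.65494327e-04,
        9.28323622e-04, -7.66716945e-05, -6.43499179e-04]), 'tau': array([ 4.65068820e-05, -5.63396502e+01,  1.22588620e+00, -1.93446887e+01,
        1.08568932e-02,  1.04483348e-02,  4.03849540e-06]), 'eef_pos': array([ 0.16054419, -0.62919264,  0.23036572]), 'ee_rot': array([-3.13961839e+00,  6.47225172e-05,  2.49827028e-01]), 'wrist_force': array([ 0.97941825,  0.7140621 , -0.12201699]), 'ft_torque': array([0.02393572, 0.03188677, 0.05078294]), 'gripper_force': 0.0, 'opening': 0.9988725359233148}
scene {'pixels': 0, 'fovy': 42.6881, 'cx': 251.9228, 'cy': 192.5473, 'extrinsics': [[-0.7035, 0.399, -0.5881, -0.1279], [-0.7106, -0.3822, 0.5907, 0.526], [0.011, 0.8335, 0.5525, 0.6709], [0.0, 0.0, 0.0, 1.0]]}
top {'pixels': 0, 'fovy': 48.2119, 'cx': 262.1184, 'cy': 185.307, 'extrinsics': [[-0.017, 0.9922, -0.1236, 0.4091], [-0.9995, -0.0138, 0.0271, -0.1382], [0.0252, 0.124, 0.992, 0.986], [0.0, 0.0, 0.0, 1.0]]}
```

View pics/scene0.png

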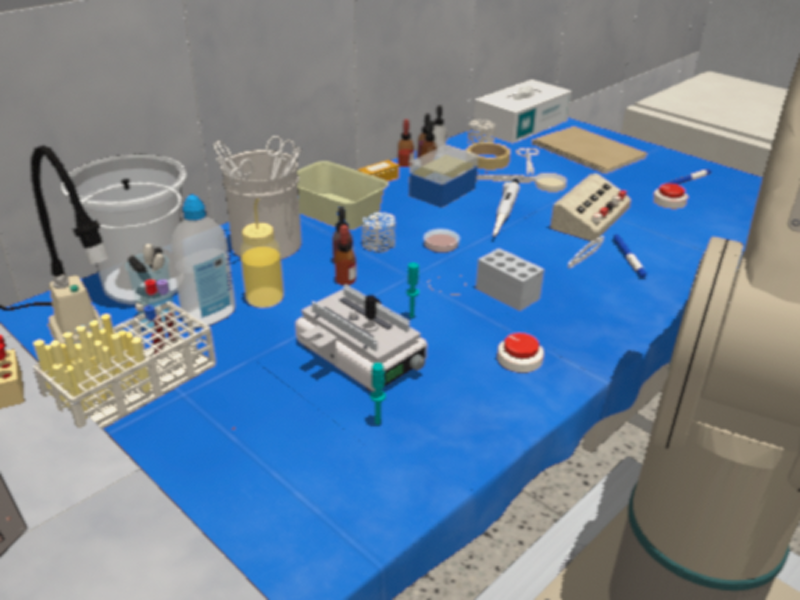

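View pics/top0.png

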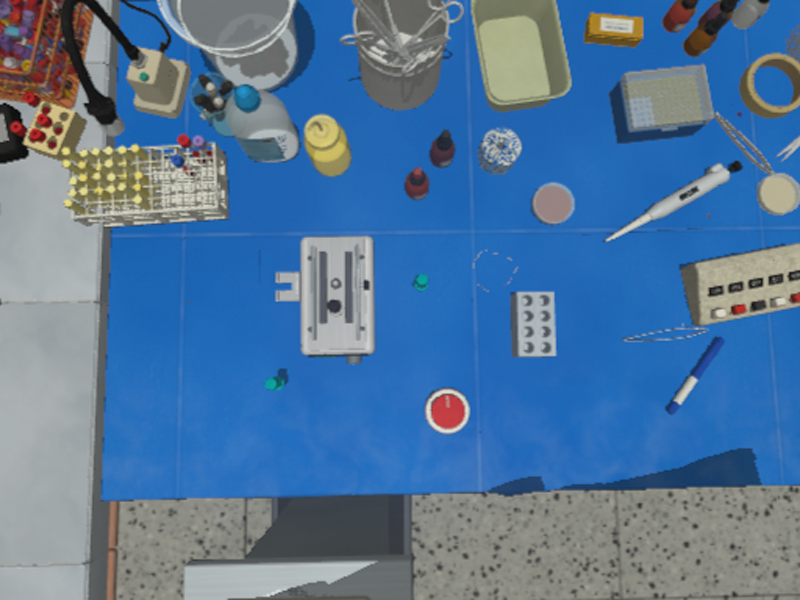

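Scene view: shaker at about (360,335), with the black-grip pin at (371,307) and the block at (510,277). Teal look-alike pins stand at (412,290) and (377,392), and the timer is at (521,350). Top view: platform centre (337,296), bracket (287,286), pin (334,305), dowel (335,283), block (535,324).

```bash
cat > h.py <<'E'
import numpy as np,cv2
from cell import arm,cams
def grab(n):
    f=cams.grab_frame(n); return f
def K(f): 
    return 192/np.tan(np.radians(f["fovy"])/2)
def ray(f,u,v):
    F=K(f); E=f["extrinsics"]; d=E[:3,:3]@np.array([(u-f["cx"])/F,-(v-f["cy"])/F,-1]); return E[:3,3],d
def onz(f,u,v,z):
    o,d=ray(f,u,v); return o+d*(z-o[2])/d[2]
def tri(f,p,g,q):
    o,d=ray(f,*p);a,b=ray(g,*q)
    s=np.linalg.lstsq(np.c_[d,-b],a-o,rcond=None)[0]; P,Q=o+d*s[0],a+b*s[1]
    return (P+Q)/2,np.linalg.norm(P-Q)
def proj(f,p):
    E=f["extrinsics"]; c=E[:3,:3].T@(np.asarray(p)-E[:3,3]); F=K(f); return f["cx"]-F*c[0]/c[2],f["cy"]+F*c[1]/c[2]
E
python3 - <<'E'
from h import *
t=grab("top");s=grab("scene")
a=t["pixels"][145:235,170:250]; b=s["pixels"][180:270,180:280]
a=cv2.resize(a,None,fx=5,fy=5,interpolation=cv2.INTER_CUBIC);b=cv2.resize(b,None,fx=4,fy=4,interpolation=cv2.INTER_CUBIC)
im=np.zeros((450,800,3),np.uint8);im[:450,:400]=a;im[:360,400:]=b
cv2.imwrite("pics/c1.png",im[:,:,::-1])
# block mask in top: non-blue region
for n,f,(x0,y0,x1,y1) in(("blkT",t,(315,175,370,240)),("blkS",s,(295,150,355,205))):
    p=f["pixels"][y0:y1,x0:x1].astype(int); m=((p[:,:,2]-p[:,:,0])<40).astype(np.uint8)
    c=max(cv2.findContours(m,0,1)[0],key=cv2.contourArea)
    # bright top face only
    g=p.mean(2); print(n,cv2.minAreaRect(c+np.array([x0,y0])), np.percentile(g[m>0],[10,30,50,70,90]))
    ap=cv2.approxPolyDP(c,2,True)[:,0]+[x0,y0]; print(ap.tolist())
E
```

```text
blkT ((341.0, 207.0), (40.0, 28.0), 90.0) [ 85.86666667 126.26666667 169.66666667 178.33333333 182.33333333]
[[330, 187], [327, 189], [328, 227], [354, 227], [353, 187]]
blkS ((325.5000305175781, 178.00001525878906), (43.826934814453125, 29.06888198852539), 26.56505012512207) [109.         110.66666667 124.66666667 147.26666667 193.53333333]
[[307, 166], [305, 184], [331, 197], [344, 190], [346, 172], [320, 160]]
```

View pics/c1.png

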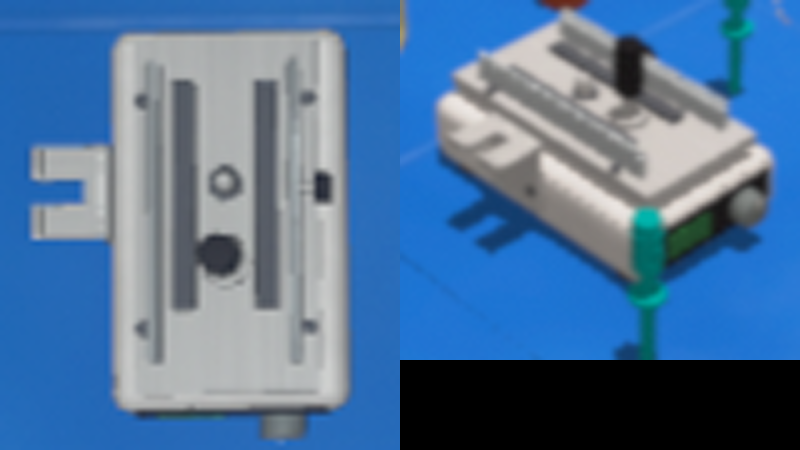

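Crop shows (left, top ×5 with origin 170,145): strips centred at (225,194), dowel (224,182), pin grip top (219,254), notch point about (70,190), with the notch edges at y 178–203. Right (scene ×4): grip top at (630,42), dowel top at (588,88).

```bash
python3 - <<'E'
from h import *
t=grab("top");s=grab("scene")
T=lambda x,y:(170+x/5-.4,145+y/5-.4)
S=lambda x,y:(180+(x-400)/4-.4,180+y/4-.4)
r=lambda v:np.round(v,4)
P=lambda n,a,b:print(n,*map(r,tri(t,T(*a),s,S(*b))))
P("pintop",(219,254),(630,43)); P("dowel",(225,182),(588,88))
P("notch inner end",(83,190),(508,135))
c={k:onz(t,*T(*p),.061) for k,p in dict(lt=(184.5,80),lb=(184.5,309),rt=(266,80),rb=(267,309)).items()}
for k in c:print(k,r(c[k]))
ax=(c['lt']+c['rt']-c['lb']-c['rb'])/2; print("yaw",np.degrees(np.arctan2(ax[1],ax[0])),np.linalg.norm(ax), np.linalg.norm(c['lt']-c['rt']))
yaw=np.arctan2(ax[1],ax[0]); R=np.array([[np.cos(yaw),-np.sin(yaw)],[np.sin(yaw),np.cos(yaw)]])
D=sum(c.values())[:2]/4-R@[.008,0]; print("deck",r(D),"bore",r(D+R@[-.022,0]),"notch",r(D+R@[.01,.066]))
print("pin at z.107",r(onz(t,*T(219,254),.107)),"dowel x deck",r(R.T@(onz(t,*T(225,182),.068)[:2]-D)),"notch inner meas",r(onz(t,*T(83,190),.06)))
# block: threshold bright top face
for n,f,(x0,y0,x1,y1),th in(("T",t,(315,175,370,240),150),("S",s,(295,150,355,205),140)):
    p=f["pixels"][y0:y1,x0:x1].astype(int); g=p.mean(2)
    m=((g>th)&(p[:,:,2]-p[:,:,0]<40)).astype(np.uint8)
    q=cv2.convexHull(max(cv2.findContours(cv2.morphologyEx(m,3,np.ones((5,5))),0,1)[0],key=cv2.contourArea))
    R_=cv2.minAreaRect(q); A=cv2.approxPolyDP(q,2.5,True)[:,0]+[x0,y0]
    print(n,R_[0][0]+x0,R_[0][1]+y0,R_[1:],A.tolist())
    if n=="T":
        for a in A:print(r(onz(f,*a,.055)))
    else:
        for a in A:print(r(onz(f,*a,.055)))
E
```

```text
pintop [ 0.4997 -0.0613  0.1064] 0.0014
dowel [ 0.5348 -0.0609  0.0608] 0.0011
notch inner end [ 5.316e-01 -1.000e-04  6.150e-02] 0.0024
lt [ 0.5804 -0.0431  0.061 ]
lb [ 0.4803 -0.043   0.061 ]
rt [ 0.5799 -0.0786  0.061 ]
rb [ 0.4797 -0.0784  0.061 ]
yaw -0.06953312205544222 0.10013498181352579 0.03548756111900241
deck [ 0.5221 -0.0607] bore [ 0.5001 -0.0607] notch [0.5322 0.0052]
pin at z.107 [ 0.4992 -0.0618  0.107 ] dowel x deck [ 0.0122 -0.0004] notch inner meas [0.5327 0.0009 0.06  ]
T 342.83885383605957 206.98789596557617 ((40.79541778564453, 23.092418670654297), 87.95458984375) [[353, 187], [355, 226], [332, 227], [331, 187]]
[ 0.5186 -0.3634  0.055 ]
[ 0.4332 -0.3641  0.055 ]
[ 0.4319 -0.3138  0.055 ]
[ 0.5193 -0.3148  0.055 ]
S 326.5999984741211 169.2999973297119 ((38.013153076171875, 12.521980285644531), 26.56505012512207) [[307, 166], [320, 160], [346, 173], [334, 180]]
[ 0.5179 -0.3147  0.055 ]
[ 0.5145 -0.3616  0.055 ]
[ 0.4309 -0.3575  0.055 ]
[ 0.4315 -0.3107  0.055 ]
```

Estimates agree: deck (0.522,-0.061) with yaw about 0, pin top z 0.106 (expected 0.107), dowel at deck x about +12 mm, notch (0.532,0.005), block (0.475,-0.338) with yaw about 0. I'm moving over the pin now.

>>> arm_command(series="0.05 0.021 0.0355 0 -1.79;0.05 0.021 0.0355 0 -1.79;0.05 0.021 0.0355 0 -1.79;0.05 0.021 0.0355 0 -1.79;0.05 0.021 0.0355 0 -1.79;0.05 0.021 0.0355 0 -1.79;0.05 0.021 0.0355 0 -1.79;0.05 0.021 0.0355 0 -1.79")

```text
time_s: 1.1
eef_pos: [0.3295, -0.3444, 0.2315]
ee_rot: [3.141, -0.001, -0.002]
wrist_force: [0.7, 0.2, 0.7]
opening: 0.582
gripper_force: 0.0
```

>>> arm_command(series="0.05 0.021 0.0355 0 0;0.05 0.021 0.0355 0 0;0.05 0.021 0.0355 0 0;0.05 0.021 0.0355 0 0;0.05 0.021 0.0355 0 0;0.05 0.021 0.0355 0 0;0.05 0.021 0.0355 0 0;0.05 0 0 0 0")

```text
time_s: 1.9
eef_pos: [0.4789, -0.091, 0.2315]
ee_rot: [-3.139, -0.003, 0.01]
wrist_force: [0.4, 0.1, 0.5]
opening: 0.587
gripper_force: 0.0
```

>>> arm_command(series="0.05 0.0105 0.015 -0.02 0;0.05 0.0105 0.015 -0.02 0;0.05 0 0 -0.035 0;0.05 0 0 0 0;0.05 0 0 0 0")

```text
time_s: 2.4
eef_pos: [0.4961, -0.0681, 0.1564]
ee_rot: [3.141, 0.002, -0.001]
wrist_force: [-0.2, 0.4, 0.2]
opening: 0.587
gripper_force: 0.0
```

```bash
python3 - <<'E'
from h import *
print(arm.sense()["eef_pos"])
t=grab("top");s=grab("scene")
im=np.zeros((480,800,3),np.uint8)
a=s["pixels"][140:260,170:270];im[:,:400]=cv2.resize(a,None,fx=4,fy=4,interpolation=2)
a=t["pixels"][130:250,160:260];im[:,400:]=cv2.resize(a,None,fx=4,fy=4,interpolation=2)
cv2.imwrite("pics/c2.png",im[:,:,::-1])
E
```

```text
[ 0.49610647 -0.06813975  0.1564427 ]
```

View pics/c2.png

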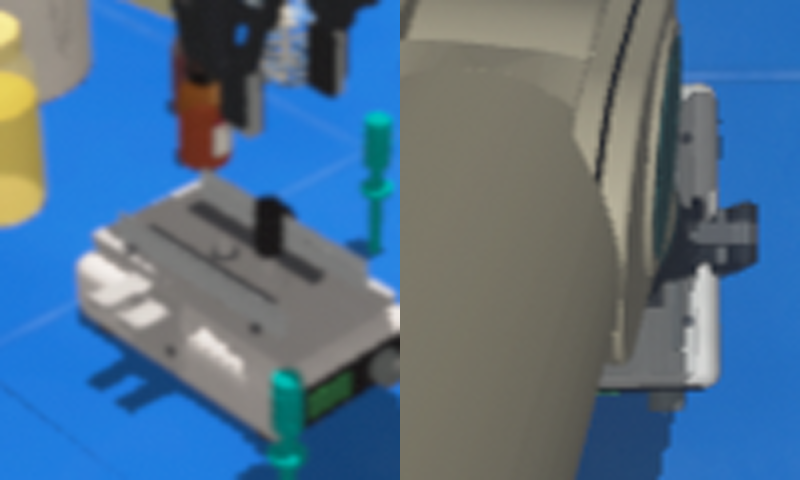

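The fingers straddle above the pin (scene view: grip top at about (268,205), fingers above it at (240,110) and (325,70)). I'll correct the offset and descend.

>>> arm_command(series="0.05 0.004 0.007 0 0;0.05 0 0 0 0;0.05 0 0 -0.02 0")

```text
time_s: 2.8
eef_pos: [0.5034, -0.0602, 0.1388]
ee_rot: [3.141, -0.007, 0.001]
wrist_force: [0.4, -0.5, -0.5]
opening: 0.583
gripper_force: 0.0
```

>>> arm_command(series="0.05 0 0 -0.02 0;0.05 0 0 -0.015 0;0.05 0 0 0 0;0.05 0 0 0 0")

```text
time_s: 3.2
eef_pos: [0.5011, -0.0603, 0.1018]
ee_rot: [3.142, -0.001, -0.0]
wrist_force: [-0.2, 0.1, 0.4]
opening: 0.584
gripper_force: 0.0
```

>>> arm_command(series="0.05 -0.001 -0.0005 -0.012 0;0.05 0 0 -0.013 0;0.05 0 0 0 0;0.03 0 0 0 0;0.015 0 0 0 0;0.005 0 0 0 0;0.0 0 0 0 0;0 0 0 0 0", newtons=40)

```text
time_s: 4.0
eef_pos: [0.5002, -0.0609, 0.0769]
ee_rot: [3.141, -0.001, -0.0]
wrist_force: [-0.6, 0.7, 3.8]
opening: 0.172
gripper_force: 39.2
```

>>> arm_command(series="0 0 0 0.01 0;0 0 0 0.02 0;0 0 0 0.025 0;0 0 0 0.025 0;0 0 0 0.01 0;0 0 0 0 0;0 0 0 0 0")

```text
time_s: 4.7
eef_pos: [0.4992, -0.0608, 0.1658]
ee_rot: [-3.142, 0.001, -0.0]
wrist_force: [-0.3, -0.7, -0.2]
opening: 0.173
gripper_force: 39.1
```

>>> arm_command(series="0 0.006 0.02 0 0;0 0.006 0.024 0 0;0 0.006 0.024 0 0;0 0.006 0.024 0 0;0 0.006 0.02 0 0;0 0.003 0.004 0 0;0 0 0 0 0;0 0 0 0 0")

```text
time_s: 5.5
eef_pos: [0.532, 0.0535, 0.1656]
ee_rot: [3.14, 0.002, -0.002]
wrist_force: [-0.5, -0.4, -0.4]
opening: 0.171
gripper_force: 39.2
```

```bash
python3 - <<'E'
from h import *
print(arm.sense()["eef_pos"])
t=grab("top");s=grab("scene")
im=np.zeros((480,800,3),np.uint8)
a=s["pixels"][140:260,150:250];im[:,:400]=cv2.resize(a,None,fx=4,fy=4,interpolation=2)
a=t["pixels"][130:250,140:240];im[:,400:]=cv2.resize(a,None,fx=4,fy=4,interpolation=2)
cv2.imwrite("pics/c3.png",im[:,:,::-1])
E
```

```text
[0.53200068 0.05348115 0.16561687]
```

View pics/c3.png

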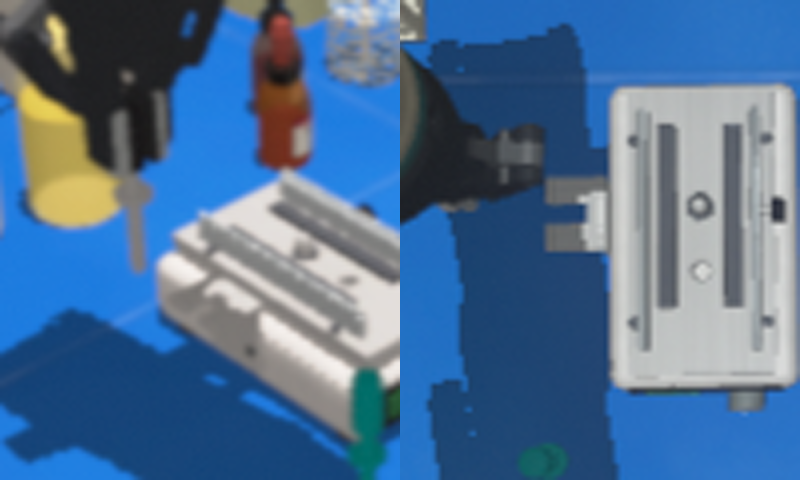

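The pin is held upright (scene crop: collar at (130,192), foot at (137,270)). In the top crop the notch slot spans rows 203–225, with its inner end at x≈584 and the arm ends at x≈545.

```bash
python3 - <<'E'
from h import *
t=grab("top");s=grab("scene")
print("exp collar",proj(s,(.532,.0535,.1457)),"foot",proj(s,(.532,.0535,.1017)),"seen",(150+130/4-.4,140+192/4-.4),(150+137/4-.4,140+270/4-.4))
T=lambda x,y:(140+(x-400)/4-.4,130+y/4-.4)
print("inner",onz(t,*T(584,214),.06),"armends",onz(t,*T(545,190),.0625),onz(t,*T(545,238),.0625),"dowel",onz(t,*T(700,206),.068),"bore",onz(t,*T(702,272),.057))
E
```

```text
exp collar (np.float64(183.0489461609616), np.float64(189.36072512655667)) foot (np.float64(184.51309600663154), np.float64(207.79572855061747)) seen (182.1, 187.6) (183.85, 207.1)
inner [0.53161843 0.00223739 0.06      ] armends [0.54467011 0.02292825 0.0625    ] [0.51852815 0.02272517 0.0625    ] dowel [ 0.53404766 -0.06112869  0.068     ] bore [ 0.4994234  -0.06116551  0.057     ]
```

>>> arm_command(series="0 0 0 -0.02 0;0 0 0 -0.025 0;0 0 0 -0.02 0;0 0 0 -0.011 0;0 0 0 0 0;0 0 0 0 0;0 0 0 0 0")

```text
time_s: 6.4
eef_pos: [0.5335, 0.0551, 0.0913]
ee_rot: [-3.141, -0.002, -0.0]
wrist_force: [0.3, -0.0, -0.2]
opening: 0.172
gripper_force: 39.2
```

>>> arm_command(series="0 -0.0015 -0.012 -0.001 0;0 0 -0.012 -0.001 0;0 0 -0.012 0 0;0 0 -0.008 0 0;0 0 -0.004 0 0;0 0 0 0 0;0 0 0 0 0;0 0 0 0 0")

```text
time_s: 7.2
eef_pos: [0.5312, 0.0079, 0.0883]
ee_rot: [-3.141, -0.0, 0.001]
wrist_force: [0.1, 0.4, -0.7]
opening: 0.173
gripper_force: 39.2
```

No contact during entry. Lowering.

>>> arm_command(series="0 0.0005 -0.002 -0.003 0;0 0 0 -0.003 0;0 0 0 -0.002 0;0 0 0 0 0;0 0 0 0 0")

```text
time_s: 7.7
eef_pos: [0.5316, 0.0052, 0.0802]
ee_rot: [-3.142, 0.0, -0.0]
wrist_force: [0.6, -0.3, -0.6]
opening: 0.175
gripper_force: 39.3
```

>>> arm_command(series="0 0 0.0005 -0.0007 0;0.02 0 0 0 0;0.03 0 0 0 0;0.045 0 0 0 0;0.045 0 0 0 0;0.045 0 0 0 0")

```text
time_s: 8.3
eef_pos: [0.5317, 0.0057, 0.0796]
ee_rot: [-3.142, -0.0, -0.0]
wrist_force: [-0.3, -0.7, 0.3]
opening: 0.53
gripper_force: 0.0
```

>>> arm_command(series="0.045 0 0 0.02 0;0.045 0 0 0.04 0;0.045 0 0 0.04 0;0.045 0 0 0.04 0;0.06 0 -0.04 0 0;0.07 0 -0.04 0 0;0.07 0 -0.04 0 0;0.075 0 -0.04 0 0")

```text
time_s: 9.1
eef_pos: [0.5315, -0.1557, 0.2199]
ee_rot: [3.142, -0.0, 0.0]
wrist_force: [-0.1, -0.2, -0.3]
opening: 0.874
gripper_force: 0.0
```

>>> arm_command(series="0.075 -0.01 -0.04 0 0;0.075 -0.01 -0.04 0 0;0.075 -0.01 -0.04 0 0;0.075 -0.01 -0.04 0 0;0.075 -0.01 -0.02 0 0;0.075 0 0 0 0;0.075 0 0 0 0")

```text
time_s: 9.8
eef_pos: [0.4815, -0.3341, 0.2194]
ee_rot: [-3.141, 0.0, -0.001]
wrist_force: [0.1, 0.0, -0.4]
opening: 0.881
gripper_force: 0.0
```

```bash
python3 - <<'E'
from h import *
print(arm.sense()["eef_pos"])
t=grab("top");s=grab("scene")
im=np.zeros((600,800,3),np.uint8)
a=s["pixels"][150:270,170:270];im[:480,:400]=cv2.resize(a,None,fx=4,fy=4,interpolation=2)
a=t["pixels"][130:250,160:260];im[:480,400:]=cv2.resize(a,None,fx=4,fy=4,interpolation=2)
cv2.imwrite("pics/c4.png",im[:480,:,::-1])
E
```

```text
[ 0.48150692 -0.33414669  0.21943896]
```

View pics/c4.png

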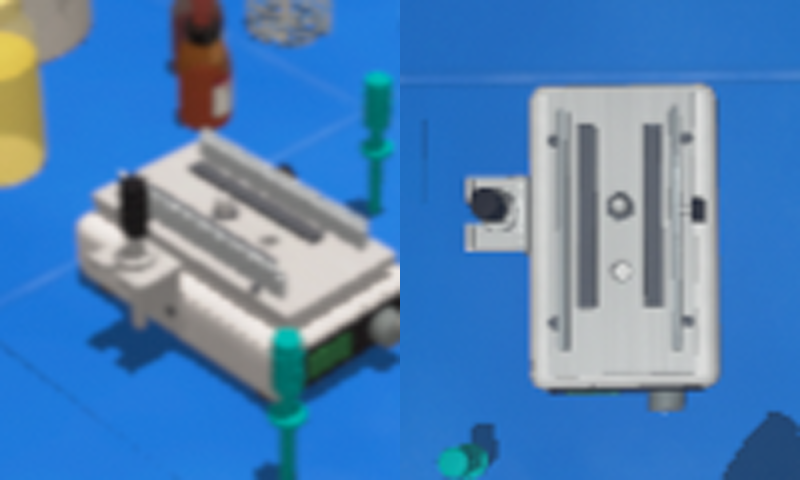

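The pin hangs upright in the notch and is let go (scene crop (133,205), top crop (488,205)). Now the block.

>>> arm_command(series="0.08 -0.006 -0.0035 -0.03 0;0.08 0 0 -0.04 0;0.08 0 0 -0.04 0;0.08 0 0 -0.03 0;0.08 0 0 0 0;0.08 0 0 0 0")

```text
time_s: 10.5
eef_pos: [0.4765, -0.3368, 0.0799]
ee_rot: [-3.141, -0.0, 0.002]
wrist_force: [0.9, 0.2, 0.4]
opening: 0.938
gripper_force: 0.0
```

>>> arm_command(series="0.08 -0.0015 -0.0007 -0.025 0;0.08 0 0 -0.025 0;0.08 0 0 -0.003 0;0.08 0 0 0 0;0.06 0 0 0 0;0.05 0 0 0 0;0.045 0 0 0 0;0.045 0 0 0 0", newtons=70)

```text
time_s: 11.3
eef_pos: [0.4755, -0.3392, 0.0286]
ee_rot: [3.14, -0.003, -0.0]
wrist_force: [-0.2, 0.8, 6.9]
opening: 0.596
gripper_force: 75.4
```

>>> arm_command(series="0.04 0 0 0.015 0;0.04 0 0 0.03 0;0.04 0 0 0.04 0;0.04 0 0 0.035 0;0.04 0.007 0.025 0 0;0.04 0.007 0.025 0 0;0.04 0.007 0.03 0 0;0.04 0.007 0.03 0 0")

```text
time_s: 12.1
eef_pos: [0.502, -0.2275, 0.1477]
ee_rot: [3.142, -0.0, -0.001]
wrist_force: [0.4, -0.5, -3.5]
opening: 0.597
gripper_force: 74.1
```

>>> arm_command(series="0.04 0.007 0.03 0 0;0.04 0.007 0.03 0 0;0.04 0.007 0.03 0 0;0.04 0.007 0.03 0 0;0.04 0.002 0.025 0 0;0.04 0 0.015 0 0;0.04 0 0 0 0;0.04 0 0 0 0")

```text
time_s: 12.9
eef_pos: [0.5319, -0.0696, 0.147]
ee_rot: [3.141, -0.0, -0.001]
wrist_force: [0.3, -0.5, -3.4]
opening: 0.593
gripper_force: 74.0
```

>>> arm_command(series="0.04 0.002 0.0085 0 0;0.04 0 0 -0.015 0;0.04 0 0 -0.018 0;0.04 0 0 0 0;0.04 0 0 0 0;0.04 0 0 0 0")

```text
time_s: 13.5
eef_pos: [0.5349, -0.0606, 0.1144]
ee_rot: [3.141, -0.001, -0.001]
wrist_force: [0.9, 0.6, -3.3]
opening: 0.597
gripper_force: 73.9
```

```bash
python3 - <<'E'
from h import *
p=arm.sense()["eef_pos"];print(p)
s=grab("scene")
x0,y0=170,120
a=s["pixels"][y0:y0+150,x0:x0+150]
im=cv2.resize(a,None,fx=4,fy=4,interpolation=2)
# predicted block bottom corners for block centred at tcp-(.001,0), z .0286 below
for dx in(-.045,.045):
  for dy in(-.026,.026):
    for z in(0,.055):
      u,v=proj(s,(p[0]+dx,p[1]+dy,p[2]-.0286+z)); cv2.circle(im,(int((u-x0+.4)*4),int((v-y0+.4)*4)),3,(255,0,0),-1)
cv2.imwrite("pics/c5.png",im[:,:,::-1])
E
```

```text
[ 0.53485364 -0.06056063  0.11437067]
```

View pics/c5.png

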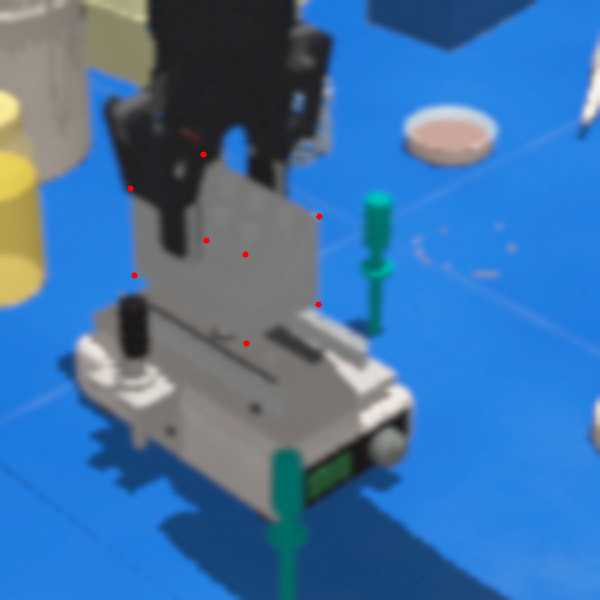

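The block in hand matches its predicted corners within about 1 px (bottom corners (134,275), (246,343) and (318,304)). It is centred, so I'm lowering.

>>> arm_command(series="0.04 -0.0008 -0.0004 -0.006 0;0.04 0 0 -0.006 0;0.04 0 0 -0.004 0;0.04 0 0 -0.003 0;0.04 0 0 0 0;0.04 0 0 0 0")

```text
time_s: 14.15
eef_pos: [0.5334, -0.0604, 0.0945]
ee_rot: [3.142, 0.0, -0.0]
wrist_force: [-0.4, -0.2, -4.5]
opening: 0.594
gripper_force: 74.2
```

>>> arm_command(series="0.04 0 0 -0.002 0;0.04 0 0 -0.002 0;0.04 0 0 0 0;0.04 0 0 0 0")

```text
time_s: 14.55
eef_pos: [0.5337, -0.0604, 0.0906]
ee_rot: [-3.142, -0.0, -0.0]
wrist_force: [1.8, -0.4, -4.8]
opening: 0.594
gripper_force: 74.2
```

>>> arm_command(series="0.04 0 0 -0.0015 0;0.04 0 0 0 0;0.04 0 0 -0.0015 0;0.04 0 0 0 0;0.04 0 0 0 0")

```text
time_s: 15.05
eef_pos: [0.5337, -0.0604, 0.088]
ee_rot: [-3.142, -0.001, -0.0]
wrist_force: [0.1, 1.1, 5.0]
opening: 0.592
gripper_force: 75.0
```

>>> arm_command(series="0.04 0 0 -0.0015 0;0.04 0 0 0 0;0.04 0 0 -0.0015 0;0.04 0 0 0 0;0.04 0 0 0 0")

```text
time_s: 15.55
eef_pos: [0.5337, -0.0604, 0.0857]
ee_rot: [-3.142, -0.001, -0.0]
wrist_force: [-1.8, 1.0, 11.9]
opening: 0.595
gripper_force: 75.8
```

>>> arm_command(series="0.04 0 0 -0.001 0;0.04 0 0 0 0;0.04 0 0 -0.001 0;0.04 0 0 0 0;0.04 0 0 0 0")

```text
time_s: 16.05
eef_pos: [0.5337, -0.0604, 0.0855]
ee_rot: [-3.141, -0.002, -0.0]
wrist_force: [-6.1, 2.4, 29.9]
opening: 0.594
gripper_force: 78.0
```

```bash
python3 - <<'E'
from h import *
s=grab("scene")
cv2.imwrite("pics/c6.png",cv2.resize(s["pixels"][120:270,170:320],None,fx=4,fy=4,interpolation=2)[:,:,::-1]); print(arm.sense()["wrist_force"],arm.sense()["eef_pos"])
E
```

```text
[-6.64449675  2.00626511 29.11791673] [ 0.53370795 -0.06038986  0.08552136]
```

View pics/c6.png

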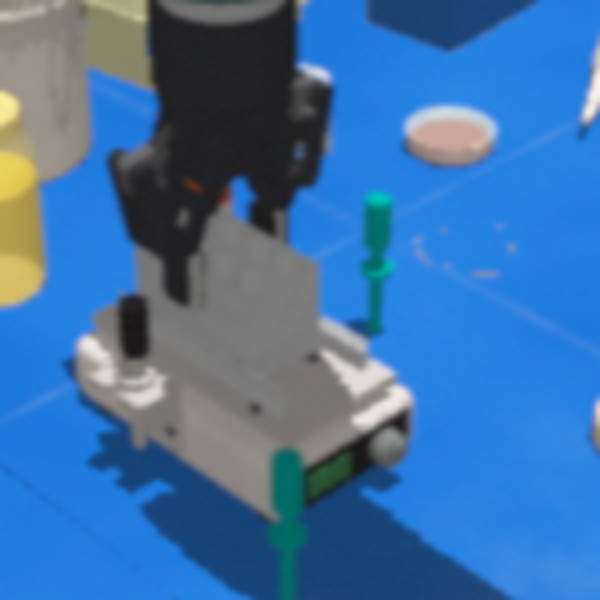

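The block sits flush between the rails (about (230,310)) and the pin still hangs in the bracket at (133,325). Handing in.

```bash
python3 -c "
from cell import hand_in
print(hand_in())"
```

```text
the job is handed in; nothing more can be done
None
```

The job is handed in: the transit pin hangs upright in the bracket's notch, and the block is over the dowel and held pressed down flush with about 29 N at the wrist. The hand-in returned no verdict.

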